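# Look at the hidden weld mark with an inspection mirror

### The job

The welded frame corner lies in the inspection stand with its clamp jaw open: press the red jaw down until it snaps shut past its catch. Then take the orange inspection mirror from its cradle by the handle, bring the middle of its glass, without knocking it on the stand, to the point below the tube at which the stand's camera is aimed, and tilt it until the camera sees the red mark on the tube's underside in the middle of the glass. Finish while holding the mirror still like that, in the gripper alone and touching nothing else, the jaw still shut and the other things on the bench left where they are.

Things in the scene. Friction and masses are not known exactly. Their poses are not given: they have to be found in the camera images.
- station: Inspection stand, fixed: dark steel plate 270 x 340 x 12 mm with a green clamp post, a welded aluminium frame corner in its saddle and a grey camera on a post. Origin on the bench below the tube's axis; x level, square to the tube, from the robot's side to the camera's side; y along the tube from clamp to caster housing; z up. Plate: x -70 to 200, y -190 to 150 mm.
- tube (a point): Middle of the tube's free span, on its axis, at x 0, y 0, z 240 mm in the stand's frame. Round aluminium tube 28 mm thick, along the stand's y from y -200 to 75, then an upright caster housing 42 mm thick at x 0, y 96, z 205 to 280. Clamp post 40 x 40 mm at x 5, y -130. Camera post 14 mm thick at x 165, y -30, up to z 370; camera at y 65, x 110 to 210, z 300 to 400.
- jaw (a joint): Red hinged clamp jaw, rad: 0 = shut (hard stop), grows as it opens; starts 0.5 to 0.9 and stays where left. Hinge axis along the tube at x 34, y -130, z 240 mm in the stand's frame; jaw 40 mm wide, free end with a black press pad on the robot's side. Pushed down it meets a spring ball catch near 0.18 rad, to be ridden over (about 13 N at the pad); below 0.04 it is snapped shut and stays.
- jaw_pad (a point): Centre of the top face of the black pad (26 x 36 mm) on the jaw's free end, where to press: 72 mm from the hinge axis and 32 mm above it in the jaw's own frame; with the jaw shut at x -38, y -130, z 272 mm in the stand's frame. z axis square out of the pad.
- mark (a point): The hidden red test mark, a dot 10 mm wide on the underside of the tube right beside the weld, facing straight down; a yellow paint band, 10 mm wide, goes round the tube at the same place and shows from above. At x 0, y 65, z 226 mm in the stand's frame.
- lens (a point): Front of the inspection camera's lens, at x 130, y 65, z 310 mm in the stand's frame. The camera looks down, past below the tube, at view.
- view (a point): The point in free air at which the camera is aimed and focused: x -45, y 65, z 90 mm in the stand's frame, 281 mm from the lens and 143 mm from the mark. The middle of the mirror's glass belongs here, within about 20 mm.
- aim (a point): Point in free air at x 44, y 65, z 254 mm in the stand's frame, where the line halving the angle mark - view - lens crosses the line from mark to lens. With the glass at view and facing this point (normal 0.50 rad from vertical, leaning to the camera), the camera sees the mark in the middle of the glass.
- cradle: Blue plastic cradle, fixed, base 190 x 70 x 8 mm, in which the mirror lies. Origin on the bench below the mirror's origin, x along the handle towards the glass. Uprights under the handle's rear end (x -60 to -44, up to z 70 mm) and under the stem (x 89 to 101, up to z 73 mm); between them the handle is free on both sides.
- mirror: Hand inspection mirror, about 165 g: orange square handle 130 x 20 x 20 mm, steel stem 10 mm thick, swivelling head with the glass. Origin at the middle of the handle, on its axis; x towards the glass, z up as it lies in the cradle (axis 70 mm above the bench). Stem from x 65, head hinge at x 120 mm. Balance point near x 53; grip at x 10 to 30. Loose: lifts straight up.
- head (a joint): Swivel of the mirror's head about the y axis of the mirror, at x 120 mm, rad: 0 = glass level with the handle and facing z, grows as the glass leans to face forward (starts 0.15 to 0.55). It is stiff (0.15 N m) and stays as it is in use.
- glass (a point): Middle of the mirror's glass face, 49 mm from the head's hinge; the glass is 80 mm (along x) by 58 mm in a black frame 86 x 64 x 6 mm. Its z axis is the glass normal, pointing out of the reflecting side; x points away from the handle.
- tray: Steel parts tray 200 x 140 x 25 mm, fixed, with the screwdriver and the spacer in it; the cradle and the tray may change sides. Origin under its centre.
- screwdriver: Red screwdriver, 170 mm, lying in the tray; leave it.
- spacer: Aluminium spacer ring, 36 mm wide, 20 mm tall, in the tray; leave it.
- hammer: Hammer, 280 mm, on the left of the bench; leave it.
- wrench: Steel wrench, 190 mm, on the left; leave it.
- caster: Black caster wheel, 100 mm across, 32 mm thick, lying flat on the right; leave it.
- sleeve: Aluminium tube sleeve, 38 mm wide, 50 mm tall, standing on the right; leave it.
- jar: Paint jar with a yellow cap, 56 mm wide, 75 mm tall, on the right; leave it.
- marker_pen: White and yellow paint marker, 125 x 16 x 16 mm, lying in front of the stand; leave it.

How it is judged:
On the way, in this order (a step that is already met when the one before it is completed fails the run):
1. the clamp jaw is pressed shut past its catch (value of joint jaw below 0.04 rad), for 0.2 s.
2. the mirror is lifted clear of its cradle in the gripper (contact force between the fingers and mirror above 1 N and contact force between mirror and cradle below 0.2 N and height (world z) of mirror above 0.085 m), for 0.2 s.
At the end, for the whole second after the job is handed in: Jaw shut (under 0.04 rad); mirror held still by the gripper alone, touching neither stand, cradle nor tray; middle of its glass within 25 mm of view; aim within 22 mm of the glass normal along both glass axes (about 0.11 rad), so the camera sees the mark in the glass (value of joint jaw below 0.04 rad and distance between glass and view below 0.025 m and x of aim in the frame of glass between -0.022 and 0.022 m and y of aim in the frame of glass between -0.022 and 0.022 m and z of aim in the frame of glass above 0.1 m and contact force between mirror and station below 0.2 N and contact force between mirror and cradle below 0.2 N and contact force between mirror and tray below 0.2 N and contact force between the fingers and mirror above 1 N and linear speed of mirror below 0.02 m/s and angular speed of mirror below 0.1 rad/s and height (world z) of glass above 0.05 m); the arm keeps its last pose, push and grip.
It fails at once if a bystander is shifted more than 30 mm (distance of any of screwdriver, spacer, hammer, wrench, caster, sleeve, jar, marker_pen from where it was at the start of the episode above 0.03 m).
It fails at once if the mirror is knocked hard against the stand (contact force between mirror and station above 12 N).
It also fails if it takes over 58 s, if anything falls off the work surface, if the arm or the gripper's body presses on something with over 40 N, if the wrist force passes 120 N, or if a joint passes its speed limit or range.

### The arm

A 6-joint arm with a two-finger parallel gripper is mounted at the origin on the work surface. World frame = base frame: x ahead of the robot, y to its left, z up, the work surface at z = 0. Lengths are in m, angles in rad, forces in N, time in s.
With the tool pointing down it reaches from about 0.375 to 0.9 m from the base axis. Payload 3.1 kg.
Tool frame: the origin (TCP) lies on the centre line of the jaws, within the pads' length; the fingertips stand 17 mm ahead of it and the grasp point (between the pads) lies 2 mm behind it; y points along the fingers, z is the direction in which the jaws open and shut, and the axes are right-handed (so a half turn about y gives the same grasp; the last joint's range is limited). The gripper opens to 85 mm and grips with 20 to 120 N. Pads are 22 mm wide; open, the fingers measure 114 mm over their backs; the gripper's body (76 mm by 85 mm) begins 54 mm behind the grasp point. The pads swing forward as they close: fully open they stand 13 mm farther back than shut.
Start: joints at [1.103, 0.527, 1.433, -0, 1.181, -0.178], TCP at [0.178, 0.599, 0.248] pointing down, gripper open.
Joint ranges: [-3.08, 3.08], [-0.75, 2.2], [0.22, 2.44], [-1.43, 4.57], [0, 2.65], [-2.85, 2.85]. Speed limits (rad/s): [2.79, 2.79, 3.14, 3.14, 3.14, 3.14].

### API

Orientations are given as a unit quaternion [x, y, z, w].
In Python, from station import manip gives the robot as it stands.
- The arm moves only by the shell command python3 -m handwheel 'ROWS' [FORCE]. ROWS is JSON, one flat list of numbers, 7 for each row, row after row: the shift along the tool's x, y, z in cm, then the turn, a rotation vector about the tool's x, y, z in rad, then the finger opening in cm, from 0 to 8.54. A call has 1 to 10 rows; each row is the pose to reach, as a shift and turn from the pose commanded when the call began, along the tool's axes at that moment; what a row does not reach only later rows make up. A row lasts 1/12 s, in which the tool goes at most 41.7 mm and 7.16 degrees, less where a joint would pass 70% of its speed; a pose out of reach is approached as far as the arm can. A call with a gripper value outside its range is refused whole. The fingers move at their own pace and stop on an object; FORCE is the grip in N (left out, the last holds). Time passes only in rows, so rows that repeat a pose let the fingers close. It gives the time, the measured TCP pose, the force and the opening at its end, in the units of the state.
- manip.sense(): the state, without advancing time (a new reading comes with each control period).
- manip.snapshot(name): name is "scene" or "top" or "wrist"; returns a dict with "frame" (420x560x3 uint8, red, green, blue), "depth" (420x560 float32, m along the optical axis (not along the pixel's ray), 0 where there is no reading), "camera_matrix" (3x3 intrinsics, pixels), "rvec" (rotation vector, rad) and "tvec" (3), from world to camera coordinates, as OpenCV has them. Camera axes: x right, y down, z forward; pixel columns grow to the right and rows downward; lengths in m; the calibration is good to about 2 mm. A picture is of the moment at which its call begins.
- manip.sign_off(): hands the job in, once; it reports no verdict.
The state is a dict: "t": time; "q": joint angles; "qd": joint speeds; "tau": joint torques, N m; "tcp_pos": TCP position; "tool_rot": TCP orientation; "force": force on the tool from outside, world axes, zero at the start; "ft_torque": the same for the moment, N m; "finger_gap": opening from 0.0 (shut) to 1.0 (fully open).
Only numpy, scipy, OpenCV 4.12 (cv2) and the standard library are available. Lean on these libraries where they do the work, as an engineer would, in place of code of your own. Each camera call takes 0.05 s, during which the arm holds its last target.

## Working session

There is one attempt and no reset: what is moved stays moved. The work goes in short steps, Python scripts to look and compute and a shell command to move; the robot and the scene stay as the last step left them, time stands still between calls to the robot, and variables do not carry over. Pictures are saved under pics/ and viewed, and the job is handed in when it is done.

```bash
ls -la; mkdir -p pics
python3 - <<'E'
from station import manip
import cv2,numpy as np
print(manip.sense())
for n in ["scene","top","wrist"]:
    s=manip.snapshot(n); np.savez(f"/tmp/{n}0.npz",**s)
    cv2.imwrite(f"pics/{n}0.png",s["frame"][:,:,::-1])
    R=cv2.Rodrigues(np.array(s["rvec"]))[0]; print(n,s["camera_matrix"],(-R.T@np.array(s["tvec"]).ravel()),R)
E
```

```text
total 12
drwxr-xr-x  3 agent agent 4096 Dec  7 14:39 .
drwxr-xr-x 23 root  root  4096 Dec  7 14:39 ..
drwxr-xr-x  2 agent agent 4096 Dec  7 14:39 pics
{'t': 0.0, 'q': array([ 1.10348352e+00,  5.28501865e-01,  1.43391068e+00, -3.56851420e-05,
        1.18139602e+00, -1.78491034e-01]), 'qd': array([-0.00049842,  0.00061038, -0.00202226, -0.00098187, -0.00033656,
       -0.0004006 ]), 'tau': array([ 1.14545583e-04, -4.42349946e+01, -1.78022522e+01, -2.47319131e-04,
        8.59510998e-03, -2.46893652e-07]), 'tcp_pos': array([0.17767588, 0.59849785, 0.24730898]), 'tool_rot': array([ 0.70049332, -0.10199209,  0.10151701, -0.69900001]), 'force': array([0.24691433, 0.21542001, 0.22122106]), 'ft_torque': array([-0.04564178,  0.01513813, -0.01123012]), 'finger_gap': 1.002209193012164}
scene [[380.15411463   0.         278.70165004]
 [  0.         380.15411463 213.82558801]
 [  0.           0.           1.        ]] [ 1.19317581 -0.55524103  1.10038448] [[ 0.69472615  0.71916413 -0.01259105]
 [ 0.52425065 -0.51826601 -0.67569342]
 [-0.49245998  0.46282102 -0.73707521]]
top [[431.93727299   0.         275.51842067]
 [  0.         431.93727299 210.49251338]
 [  0.           0.           1.        ]] [0.32430389 0.01739158 1.53540207] [[ 0.02754116 -0.99961835  0.00215465]
 [-0.98505457 -0.0275064  -0.17003201]
 [ 0.17002639  0.00256043 -0.98543618]]
wrist [[341.9890521    0.         280.01147564]
 [  0.         341.9890521  214.21472326]
 [  0.           0.           1.        ]] [0.10693575 0.62080469 0.37255358] [[ 0.2844566   0.95868598 -0.00237555]
 [ 0.91721579 -0.27142916  0.2916186 ]
 [ 0.27892587 -0.08513173 -0.95653173]]
```

View pics/scene0.png

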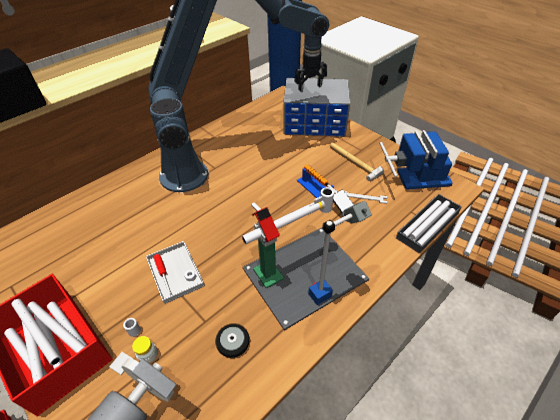

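View pics/top0.png

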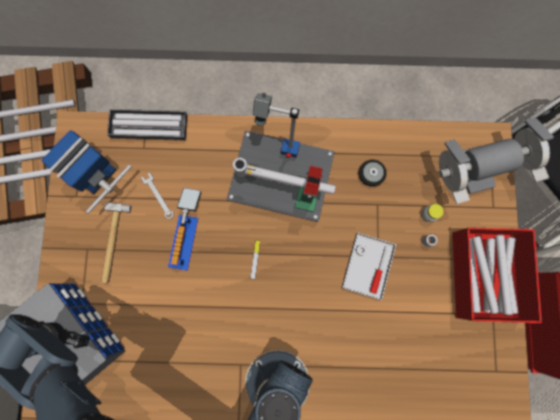

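View pics/wrist0.png

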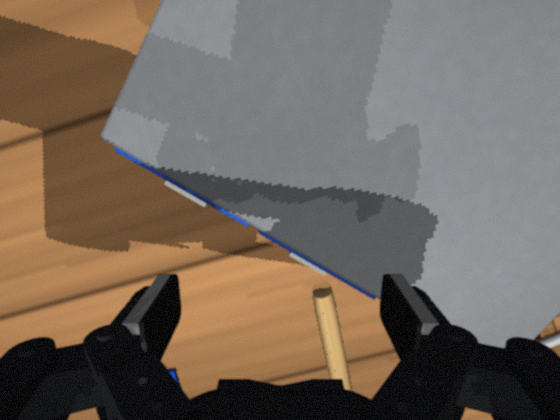

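The top view shows the stand at about (285,175), with the tube running from (335,188) to the housing at (240,165) and the red jaw at (313,180). The mirror and cradle are at (183,240), with the glass at (189,199). The tray is on the right, and the blue cabinet sits under the gripper. Next I'll turn these into positions.

```bash
cat > h.py <<'E'
import numpy as np,cv2
from station import manip
def load(n):
    return dict(np.load(f"/tmp/{n}.npz"))
def snap(n,tag):
    s=manip.snapshot(n); np.savez(f"/tmp/{tag}.npz",**s); cv2.imwrite(f"pics/{tag}.png",s["frame"][:,:,::-1]); return s
def cloud(s):
    K=s["camera_matrix"];R=cv2.Rodrigues(np.array(s["rvec"]))[0];t=np.array(s["tvec"]).ravel()
    d=s["depth"];v,u=np.mgrid[:d.shape[0],:d.shape[1]]
    c=np.stack([(u-K[0,2])/K[0,0]*d,(v-K[1,2])/K[1,1]*d,d],-1)
    w=(c-t)@R; w[d<=0]=np.nan
    return w
def ray(s,u,v):
    K=s["camera_matrix"];R=cv2.Rodrigues(np.array(s["rvec"]))[0];t=np.array(s["tvec"]).ravel()
    d=R.T@np.array([(u-K[0,2])/K[0,0],(v-K[1,2])/K[1,1],1.]);return -R.T@t,d/np.linalg.norm(d)
def onz(s,u,v,z):
    o,d=ray(s,u,v);return o+d*(z-o[2])/d[2]
def proj(s,p):
    return cv2.projectPoints(np.array(p,float).reshape(-1,3),np.array(s["rvec"],float),np.array(s["tvec"],float),s["camera_matrix"],None)[0].reshape(-1,2)
def tri(a,pa,b,pb):
    o1,d1=ray(a,*pa);o2,d2=ray(b,*pb)
    A=np.stack([d1,-d2],1);x=np.linalg.lstsq(A,o2-o1,rcond=None)[0]
    p,q=o1+d1*x[0],o2+d2*x[1];return (p+q)/2,np.linalg.norm(p-q)
def hsv(s): return cv2.cvtColor(s["frame"],cv2.COLOR_RGB2HSV)
E
python3 - <<'E'
from h import *
for n in ["top0","scene0"]:
    s=load(n);im=s["frame"]
    x0,y0,w,h=(150,80,230,200) if n=="top0" else (220,150,180,180)
    k=3.4 if n=="top0" else 3.3
    c=cv2.resize(im[y0:y0+h,x0:x0+w],None,fx=k,fy=3.0,interpolation=cv2.INTER_CUBIC)
    c=cv2.resize(im[y0:y0+h,x0:x0+w],None,fx=3,fy=3,interpolation=cv2.INTER_CUBIC)
    cv2.imwrite(f"pics/{n}_z.png",c[:,:,::-1]); 
    W=cloud(s)
    for r,cn in ([(165,240),(172,270),(180,310),(182,315),(240,181),(260,178),(198,190),(225,187)] if n=="top0" else []):
        print(n,(cn,r),W[r,cn].round(3))
E
```

```text
top0 (240, 165) [0.677 0.131 0.279]
top0 (270, 172) [0.665 0.041 0.252]
top0 (310, 180) [ 0.628 -0.077  0.314]
top0 (315, 182) [ 0.621 -0.091  0.317]
top0 (181, 240) [0.466 0.338 0.077]
top0 (178, 260) [0.399 0.346 0.069]
top0 (190, 198) [0.615 0.321 0.057]
top0 (187, 225) [0.526 0.335 0.009]
```

View pics/top0_z.png

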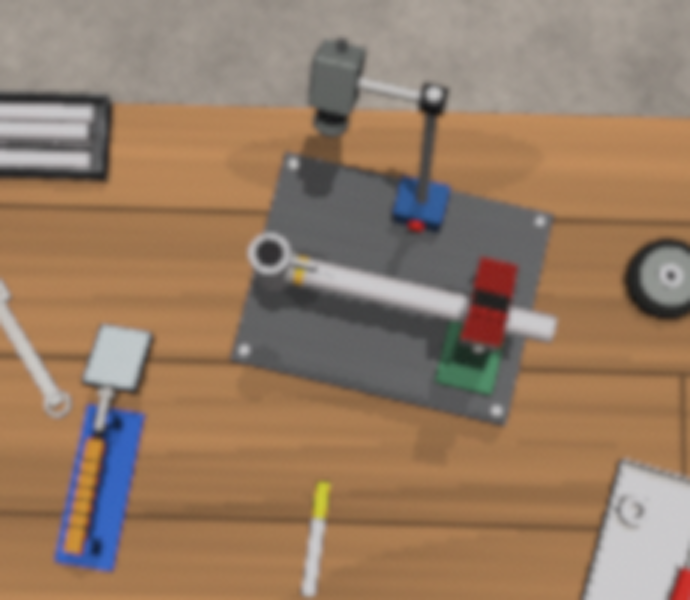

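View pics/scene0_z.png

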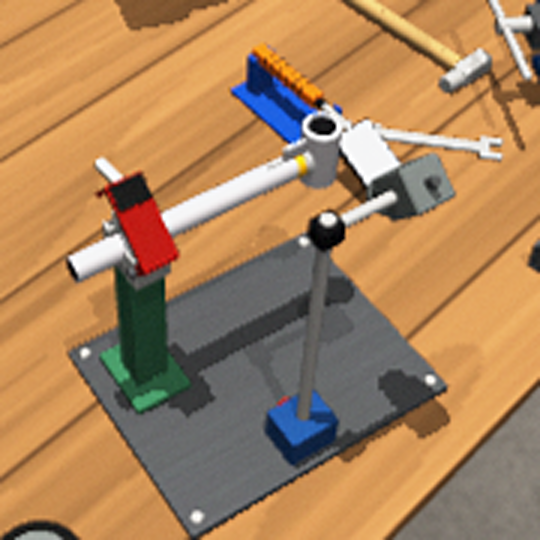

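```bash
cat >> h.py <<'E'
def fit2(L,Wp):
    L=np.array(L,float);Wp=np.array(Wp,float)[:,:2];a=L-L.mean(0);b=Wp-Wp.mean(0)
    th=np.arctan2((a[:,0]*b[:,1]-a[:,1]*b[:,0]).sum(),(a*b).sum())
    R=np.array([[np.cos(th),-np.sin(th)],[np.sin(th),np.cos(th)]])
    t=Wp.mean(0)-R@L.mean(0);return th,t,(L@R.T+t-Wp)
E
python3 - <<'E'
from h import *
s=load("top0"); im=s["frame"].astype(int); H=hsv(s)
m=((im.max(2)<110)&(H[...,1]<60)).astype(np.uint8); 
mm=np.zeros_like(m); mm[120:230,220:345]=m[120:230,220:345]
mm=cv2.morphologyEx(mm,cv2.MORPH_OPEN,np.ones((3,3)))
n,l,st,_=cv2.connectedComponentsWithStats(mm); k=1+np.argmax(st[1:,4]); print(st[k])
pts=np.argwhere(l==k)[:,::-1].astype(np.float32)
print(cv2.boxPoints(cv2.minAreaRect(pts)))
L=[(.2,.15),(.2,-.19),(-.07,-.19),(-.07,.15)]
pt=[(150+u/3-.3,80+v/3-.3) for u,v in [(285,153),(553,213),(503,424),(232,362)]]
Wp=[onz(s,*p,.012) for p in pt]; th,t,e=fit2(L,Wp); print("top",th,t,e.round(4).tolist())
s2=load("scene0")
pt=[(220+u/3-.3,150+v/3-.3) for u,v in [(447,385),(195,538),(68,352),(305,234)]]
Wp2=[onz(s2,*p,.012) for p in pt]; th,t,e=fit2(L,Wp2); print("scene",th,t,e.round(4).tolist())
# screw heights tri: housing top
c1=(150+269/3-.3,80+252/3-.3);c2=(220+323/3-.3,150+126/3-.3)
print("housing top",tri(s,c1,s2,c2))
# tube from cloud
W=cloud(s)
for u,v in [(262,169),(280,173),(300,178)]:
  pass
E
```

```text
[ 240  133   92   49 2305]
[[237.30688 161.31116]
 [244.68884 130.30685]
 [333.4206  151.43347]
 [326.03864 182.43777]]
top -0.20377483314232275 [0.65817685 0.03875901] [[0.0012, 0.0017], [-0.0, -0.0007], [-0.002, -0.0043], [0.0008, 0.0033]]
scene -0.2080456119337572 [0.66421807 0.0355293 ] [[0.0028, 0.0011], [0.0002, -0.0028], [-0.0004, -0.0021], [-0.0026, 0.0038]]
housing top (array([0.6817092 , 0.13372341, 0.27647748]), np.float64(0.0005718572635884598))
```

Run:
```python
from h import *
th=-.206;t=np.array([.661,.037]);R=np.array([[np.cos(th),-np.sin(th)],[np.sin(th),np.cos(th)]])
for n,box in [("top0",(163,198,300,325)),("scene0",(205,245,252,282))]:
    s=load(n);W=cloud(s);H=hsv(s)
    a,b,c,d=box
    rr=[]
    for v in range(a,b,2):
        for u in range(c,d,3):
            p=W[v,u]; q=R.T@(p[:2]-t); h,S,V=H[v,u]
            if abs(q[1]+.13)<.012 and p[2]>.22: rr.append(((u,v),(q*1000).round().tolist(),round(p[2]*1000),"red" if S>150 and (h<10 or h>170) else "blk" if V<60 else "-"))
    for r in rr: print(n,r)
s=load("top0");W=cloud(s);H=hsv(s)
m=(H[...,1]>150)&(H[...,0]>5)&(H[...,0]<20)&(H[...,2]>150)
m[:200]=0;m[280:]=0;m[:,:150]=0;m[:,210:]=0
n,l,st,ce=cv2.connectedComponentsWithStats(m.astype(np.uint8)); print(st[1:],ce[1:])
```

```text
top0 ((315, 167), [45.0, -126.0], 269, 'red')
top0 ((318, 167), [49.0, -135.0], 264, '-')
top0 ((315, 169), [38.0, -127.0], 273, 'red')
top0 ((318, 169), [42.0, -136.0], 268, 'red')
top0 ((312, 171), [28.0, -119.0], 281, 'red')
top0 ((315, 171), [32.0, -128.0], 275, 'red')
top0 ((318, 171), [33.0, -137.0], 277, 'red')
top0 ((312, 173), [20.0, -120.0], 286, 'red')
top0 ((315, 173), [24.0, -129.0], 281, 'red')
top0 ((318, 173), [25.0, -138.0], 284, 'red')
top0 ((312, 175), [13.0, -122.0], 290, 'red')
top0 ((315, 175), [15.0, -130.0], 292, 'red')
top0 ((318, 175), [17.0, -139.0], 290, 'red')
top0 ((312, 177), [4.0, -122.0], 304, '-')
top0 ((315, 177), [7.0, -131.0], 298, 'red')
top0 ((318, 177), [10.0, -140.0], 296, 'red')
top0 ((312, 179), [-4.0, -124.0], 312, 'blk')
top0 ((315, 179), [-3.0, -132.0], 313, 'blk')
top0 ((318, 179), [1.0, -141.0], 306, '-')
top0 ((312, 181), [-12.0, -125.0], 320, 'blk')
top0 ((315, 181), [-9.0, -133.0], 316, 'blk')
top0 ((318, 181), [-6.0, -142.0], 312, 'blk')
top0 ((312, 183), [-17.0, -126.0], 315, 'red')
top0 ((315, 183), [-16.0, -134.0], 321, 'red')
to
[... 2435 characters left out ...]
.0, -120.0], 273, 'red')
scene0 ((267, 231), [33.0, -139.0], 273, 'red')
scene0 ((270, 231), [36.0, -130.0], 271, 'red')
scene0 ((273, 231), [39.0, -123.0], 269, 'red')
scene0 ((267, 233), [37.0, -141.0], 270, 'red')
scene0 ((270, 233), [38.0, -132.0], 265, 'red')
scene0 ((273, 233), [41.0, -124.0], 263, 'red')
scene0 ((270, 235), [43.0, -135.0], 263, 'red')
scene0 ((273, 235), [47.0, -128.0], 263, 'red')
scene0 ((276, 235), [52.0, -121.0], 263, 'red')
scene0 ((270, 237), [47.0, -138.0], 261, 'red')
scene0 ((273, 237), [51.0, -130.0], 259, 'red')
scene0 ((276, 237), [52.0, -121.0], 254, 'red')
scene0 ((273, 239), [31.0, -119.0], 221, '-')
[[173 227  11  37 163]] [[177.82822086 244.56441718]]
```

The jaw pad sits near stand (-3, -130, 312) mm, so the jaw is open about 0.7 rad, as expected. Next I'll set up a move calculator.

```bash
cat >> h.py <<'E'
from scipy.spatial.transform import Rotation as Ro
TH=-.206;T=np.array([.661,.037])
def S(x,y,z):
    """stand mm -> world m"""
    c,s=np.cos(TH),np.sin(TH);x,y,z=x/1e3,y/1e3,z/1e3
    return np.array([T[0]+c*x-s*y,T[1]+s*x+c*y,z])
def toolR(yaw,pitch=0.,flip=1):
    """tool y down, tool z horizontal; tool x = forward*flip dir at yaw, nose-down pitch"""
    y=np.array([0,0,-1.]);x=flip*np.array([np.cos(yaw),np.sin(yaw),0]);z=np.cross(x,y)
    M=np.stack([x,y,z],1)
    ax=np.array([-np.sin(yaw),np.cos(yaw),0])
    return Ro.from_rotvec(ax*pitch)*Ro.from_matrix(M)
def delta(p,Rt=None):
    s=manip.sense();R0=Ro.from_quat(s["tool_rot"]);d=R0.inv().apply(np.array(p)-s["tcp_pos"])*100
    r=(R0.inv()*Rt).as_rotvec() if Rt is not None else np.zeros(3)
    print("shift cm",d.round(2),"rot",r.round(3))
E
python3 - <<'E'
from h import *
s=manip.sense();R0=Ro.from_quat(s["tool_rot"]);print(R0.as_matrix().round(3))
w=load("wrist0");Rc=cv2.Rodrigues(w["rvec"])[0];c=-Rc.T@w["tvec"].ravel()
print("cam in tool",R0.inv().apply(c-s["tcp_pos"]).round(3),"optical axis in tool",R0.inv().apply(Rc[2]).round(3))
for f in (1,-1):
  print(f);delta(S(-5,-130,400),toolR(TH,0,f))
E
```

```text
[[ 0.959 -0.001  0.285]
 [-0.285 -0.001  0.959]
 [-0.    -1.    -0.002]]
cam in tool [-0.074 -0.125  0.001] optical axis in tool [ 0.292  0.956 -0.001]
1
shift cm [ 62.89 -15.18 -53.1 ] rot [ 0.002 -0.083 -0.   ]
-1
shift cm [ 62.89 -15.18 -53.1 ] rot [1.000e-03 3.059e+00 3.000e-03]
```

```bash
python3 -m handwheel '[0,-8,0,0,0,0,0, 3,-15,-3,0,0,0,0, 6,-15,-6,0,0,0,0, 31,-15,-26,0,0,0,0, 31,-15,-26,0,0,0,0, 31,-15,-26,0,0,0,0, 31,-15,-26,0,0,0,0, 31,-15,-26,0,0,0,0, 31,-15,-26,0,0,0,0, 31,-15,-26,0,0,0,0]' 40
python3 -c "
from h import *
delta(S(-5,-130,400),toolR(TH,0,1))"
```

```text
t: 0.98
tcp_pos: [0.3621, 0.3179, 0.3906]
tool_rot: [0.7, -0.102, 0.102, -0.7]
force: [1.2, 0.0, -0.2]
finger_gap: -0.0
shift cm [ 37.22  -0.94 -31.42] rot [ 0.    -0.082 -0.   ]
```

```bash
python3 -m handwheel '[37.2,-1,-31.4,0,-0.08,0,0, 37.2,-1,-31.4,0,-0.08,0,0, 37.2,-1,-31.4,0,-0.08,0,0, 37.2,-1,-31.4,0,-0.08,0,0, 37.2,-1,-31.4,0,-0.08,0,0, 37.2,-1,-31.4,0,-0.08,0,0, 37.2,-1,-31.4,0,-0.08,0,0, 37.2,-1,-31.4,0,-0.08,0,0, 37.2,-1,-31.4,0,-0.08,0,0, 37.2,-1,-31.4,0,-0.08,0,0]'
python3 -m handwheel '[0,0,0,0,0,0,0, 0,0,0,0,0,0,0, 0,0,0,0,0,0,0, 0,0,0,0,0,0,0, 0,0,0,0,0,0,0]'
python3 -c "
from h import *
delta(S(-5,-130,400),toolR(TH,0,1))
snap('wrist','w1');snap('top','t1');snap('scene','s1')
"
```

```text
t: 1.82
tcp_pos: [0.5909, -0.0304, 0.3988]
tool_rot: [-0.703, 0.074, -0.074, 0.703]
force: [0.9, -0.1, 0.5]
finger_gap: 0.002
t: 2.23
tcp_pos: [0.5896, -0.027, 0.3993]
tool_rot: [-0.703, 0.073, -0.073, 0.703]
force: [-0.2, 0.0, 0.5]
finger_gap: 0.001
shift cm [ 5.19 -0.08 -5.26] rot [-0.    -0.001 -0.   ]
```

View pics/w1.png

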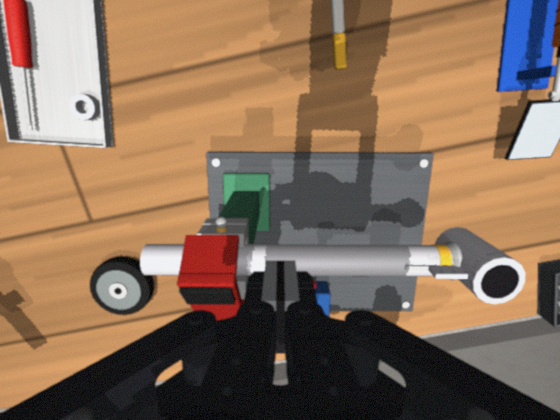

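Run:
```python
from h import *
s=load("w1");a=onz(s,208,152,.012);b=onz(s,433,152,.012);print(a,b,np.linalg.norm(a-b))
L=[(-.07,-.19),(-.07,.15)];th,t,e=fit2(L,[a,b]);print(th,t,e)
print(proj(s,[S(-70,-190,12),S(-70,150,12),S(0,96,280),S(0,65,254),S(0,-200,240),S(-38,-130,272)]).round(1))
print("band",onz(s,445,254,.25),S(0,65,254))
W=cloud(s)
c=np.array([np.cos(TH),np.sin(TH)])
for u,v in [(208,282),(208,292),(208,299),(190,296),(230,296),(208,270),(208,245)]:
    p=W[v,u];q=np.array([[np.cos(TH),np.sin(TH)],[-np.sin(TH),np.cos(TH)]])@(p[:2]-T);print((u,v),(q*1e3).round(),p[2].round(4))
```

```text
[ 0.55370204 -0.12790386  0.012     ] [0.62218372 0.19887518 0.012     ] 0.3338776464168546
-0.20657619475262343 [0.66055681 0.04070273] [[-0.00062788 -0.00299609]
 [ 0.00062788  0.00299609]]
[[203.6 152.9]
 [432.6 152.8]
 [497.  282. ]
 [443.1 267.6]
 [143.9 260.9]
 [211.8 233.7]]
band [0.6638984  0.10481149 0.25      ] [0.6742955 0.1006257 0.254    ]
(208, 282) [ -18. -126.] 0.3139
(208, 292) [ -13. -125.] 0.3179
(208, 299) [  -2. -128.] 0.3095
(190, 296) [  -7. -139.] 0.3124
(230, 296) [  -7. -111.] 0.313
(208, 270) [ -24. -127.] 0.3069
(208, 245) [ -36. -129.] 0.2907
```

The wrist view confirms yaw −0.206. The pad is at (208,296), about stand (−5,−127,313). I'll move over it.

```bash
sed -i 's/T=np.array(\[.661,.037\])/T=np.array([.661,.038])/' h.py; python3 -m handwheel '[4.9,0,-5.3,0,0,0,0, 4.9,0,-5.3,0,0,0,0, 4.9,0,-5.3,0,0,0,0, 4.9,3,-5.3,0,0,0,0, 4.9,5.5,-5.3,0,0,0,0, 4.9,5.5,-5.3,0,0,0,0, 4.9,5.5,-5.3,0,0,0,0]'
python3 -c "
from h import *
from math import *
delta(S(-5,-130,345),toolR(TH,0,1))
for a in (.7,.6,.5,.4,.3,.2,.1,0,-.05):
  print(a,34-72*cos(a)+32*sin(a),240+72*sin(a)+32*cos(a)+17,end=' ');delta(S(34-72*cos(a)+32*sin(a),-130,240+72*sin(a)+32*cos(a)+17))
snap('scene','s2')
"
```

```text
t: 2.97
tcp_pos: [0.6264, -0.0896, 0.343]
tool_rot: [-0.703, 0.075, -0.072, 0.704]
force: [0.2, -0.3, -0.2]
finger_gap: -0.002
shift cm [ 0.28 -0.2   0.2 ] rot [-0.001 -0.002 -0.004]
0.7 -0.45367149287705644 327.8586234742174 shift cm [0.74 1.51 0.2 ] rot [0. 0. 0.]
0.6 -7.35560512485571 324.0649977615522 shift cm [0.05 1.89 0.2 ] rot [0. 0. 0.]
0.5 -13.844327220772342 319.60128075999455 shift cm [-0.6   2.34  0.2 ] rot [0. 0. 0.]
0.4 -19.855004614330916 314.5120724543152 shift cm [-1.2   2.85  0.2 ] rot [0. 0. 0.]
0.3 -25.32758060388077 308.8482225316359 shift cm [-1.74  3.42  0.2 ] rot [0. 0. 0.]
0.2 -30.207375019127443 302.6663223081641 shift cm [-2.23  4.04  0.2 ] rot [0. 0. 0.]
0.1 -34.44563056731936 296.0281392874685 shift cm [-2.65  4.7   0.19] rot [0. 0. 0.]
0 -38.0 289.0 shift cm [-3.    5.41  0.19] rot [0. 0. 0.]
-0.05 -39.50935216509929 285.3615081451501 shift cm [-3.15  5.77  0.19] rot [0. 0. 0.]
```

View pics/s2.png

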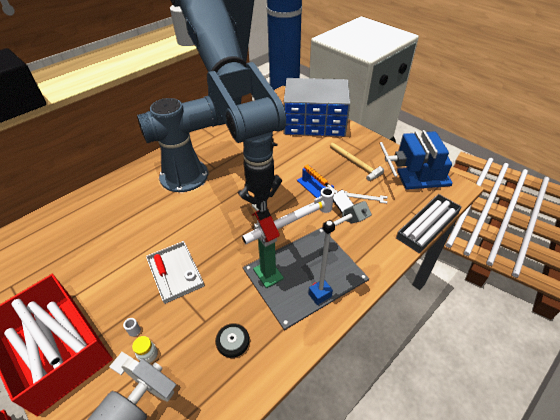

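The closed fingertips stand over the pad at about (263,212). I'll press along the arc, stopping before the catch.

```bash
python3 -m handwheel '[0.5,1,0.2,0,0,0,0, 0.4,1.5,0.2,0,0,0,0, 0,1.9,0.2,0,0,0,0, -0.3,2.1,0.2,0,0,0,0, -0.6,2.4,0.2,0,0,0,0, -0.9,2.6,0.2,0,0,0,0, -1.2,2.9,0.2,0,0,0,0, -1.5,3.2,0.2,0,0,0,0, -1.7,3.4,0.2,0,0,0,0, -2,3.7,0.2,0,0,0,0]'
python3 -c "
from h import *
snap('scene','s3');snap('wrist','w3')
from math import *
for a in (.2,.1,0,-.05,-.1): delta(S(34-72*cos(a)+32*sin(a),-130,240+72*sin(a)+32*cos(a)+17))
"
```

```text
t: 3.85
tcp_pos: [0.6081, -0.0845, 0.3069]
tool_rot: [0.703, -0.073, 0.074, -0.703]
force: [1.3, -0.1, 1.5]
finger_gap: 0.004
shift cm [-0.26  0.37  0.07] rot [0. 0. 0.]
shift cm [-0.68  1.03  0.07] rot [0. 0. 0.]
shift cm [-1.03  1.73  0.07] rot [0. 0. 0.]
shift cm [-1.18  2.1   0.07] rot [0. 0. 0.]
shift cm [-1.31  2.47  0.07] rot [0. 0. 0.]
```

View pics/w3.png

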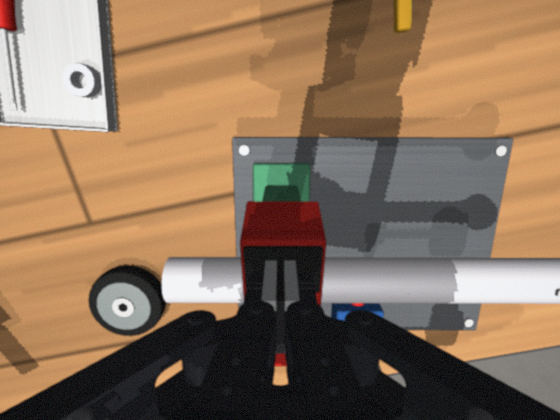

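The fingers are centred on the pad at (283,265) and the jaw has come down, so I'll press on over the catch.

```bash
python3 -m handwheel '[-0.3,0.3,0,0,0,0,0, -0.4,0.6,0,0,0,0,0, -0.5,0.8,0,0,0,0,0, -0.6,1,0,0,0,0,0, -0.7,1.2,0,0,0,0,0, -0.8,1.3,0,0,0,0,0]'
python3 -m handwheel '[-0.1,0.2,0,0,0,0,0, -0.2,0.4,0,0,0,0,0, -0.2,0.6,0,0,0,0,0]'
python3 -c "
from h import *
from math import *
for a in (0,-.05,-.1): delta(S(34-72*cos(a)+32*sin(a),-130,240+72*sin(a)+32*cos(a)+17))
"
```

```text
t: 4.45
tcp_pos: [0.6007, -0.083, 0.296]
tool_rot: [0.704, -0.073, 0.075, -0.703]
force: [0.0, 0.4, 3.3]
finger_gap: 0.0
t: 4.7
tcp_pos: [0.5977, -0.0822, 0.2888]
tool_rot: [0.703, -0.074, 0.073, -0.703]
force: [-5.0, 1.7, 17.6]
finger_gap: 0.003
shift cm [-0.07 -0.02  0.06] rot [0. 0. 0.]
shift cm [-0.22  0.35  0.06] rot [0. 0. 0.]
shift cm [-0.35  0.72  0.06] rot [0. 0. 0.]
```

```bash
python3 -m handwheel '[0,0.2,0,0,0,0,0, 0,0.4,0,0,0,0,0, 0,0.4,0,0,0,0,0, 0,0.4,0,0,0,0,0]'
python3 -m handwheel '[0,0.2,0,0,0,0,0, 0,0.4,0,0,0,0,0, 0,0.4,0,0,0,0,0]'
```

```text
t: 5.03
tcp_pos: [0.5977, -0.0822, 0.2887]
tool_rot: [0.704, -0.073, 0.074, -0.703]
force: [-8.4, 1.8, 24.1]
finger_gap: 0.001
t: 5.28
tcp_pos: [0.5977, -0.0822, 0.2885]
tool_rot: [0.704, -0.072, 0.075, -0.703]
force: [-15.3, 3.6, 40.4]
finger_gap: -0.001
```

The force rose to 40 N with no motion, so it is on the hard stop. I'll lift off and look.

```bash
python3 -m handwheel '[0,-3,0,0,0,0,0, 0,-7,0,0,0,0,0, 0,-11,0,0,0,0,0, -4,-14,0,0,0,0,0, -6,-14,0,0,0,0,0, -6,-14,0,0,0,0,0]'
python3 - <<'E'
from h import *
s=snap('wrist','w4');W=cloud(s)
p=proj(s,[S(-38,-130,272)])[0].round().astype(int);print(p)
for du,dv in [(0,0),(0,-5),(0,5),(-10,0),(10,0),(0,30),(0,40)]:
    q=W[p[1]+dv,p[0]+du];print((du,dv),q.round(4))
E
```

```text
t: 5.78
tcp_pos: [0.5363, -0.0686, 0.4223]
tool_rot: [0.703, -0.073, 0.074, -0.703]
force: [0.0, -0.2, -0.7]
finger_gap: 0.002
[279 271]
(0, 0) [ 0.5257 -0.0659  0.4201]
(0, -5) [ 0.5262 -0.066   0.4143]
(0, 5) [ 0.5261 -0.066   0.4238]
(-10, 0) [ 0.5252 -0.07    0.4195]
(10, 0) [ 0.5275 -0.062   0.4181]
(0, 30) [ 0.5261 -0.0659  0.4425]
(0, 40) [ 0.5302 -0.0668  0.4422]
```

View pics/w4.png

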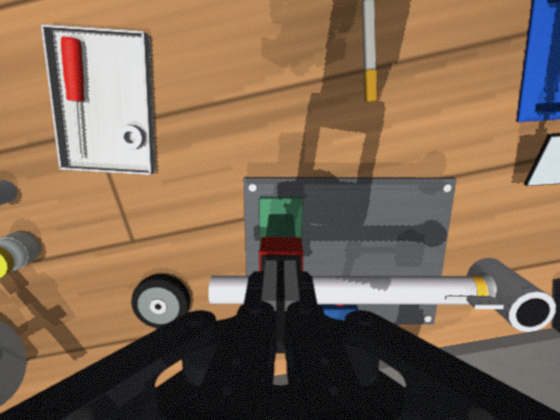

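Run:
```python
from h import *
snap('scene','s4')
s=load("top0");H=hsv(s)
m=(H[...,1]>150)&(H[...,0]>5)&(H[...,0]<20)&(H[...,2]>150)
m[:200]=0;m[280:]=0;m[:,:150]=0;m[:,210:]=0
pts=np.argwhere(m)[:,::-1].astype(np.float32)
f=cv2.fitLine(pts,cv2.DIST_L2,0,.01,.01).ravel();pr=(pts-f[2:])@f[:2]
e=[f[2:]+f[:2]*k for k in (pr.min(),pr.max())]
P=[onz(s,*q,.08) for q in e];print(e,P,np.linalg.norm(P[0]-P[1]))
v=(P[0]-P[1]) if P[0][0]>P[1][0] else P[1]-P[0];print("yaw",np.arctan2(v[1],v[0]),"mid",(P[0]+P[1])/2)
delta([.33,.355,.30],toolR(-.15))
s=load("s4");cv2.imwrite("pics/s4z.png",cv2.resize(s["frame"][180:300,220:400],None,fx=4,fy=4,interpolation=cv2.INTER_CUBIC)[:,:,::-1])
```

```text
[array([174.00847, 262.7922 ], dtype=float32), array([181.57169, 226.70068], dtype=float32)] [array([0.38833365, 0.35596456, 0.08      ]), array([0.51068353, 0.33852372, 0.08      ])] 0.12358671346522117
yaw -0.14159496068170008 mid [0.44950859 0.34724414 0.08      ]
shift cm [-29.25  11.99  37.21] rot [-0.    -0.059  0.   ]
```

View pics/s4z.png

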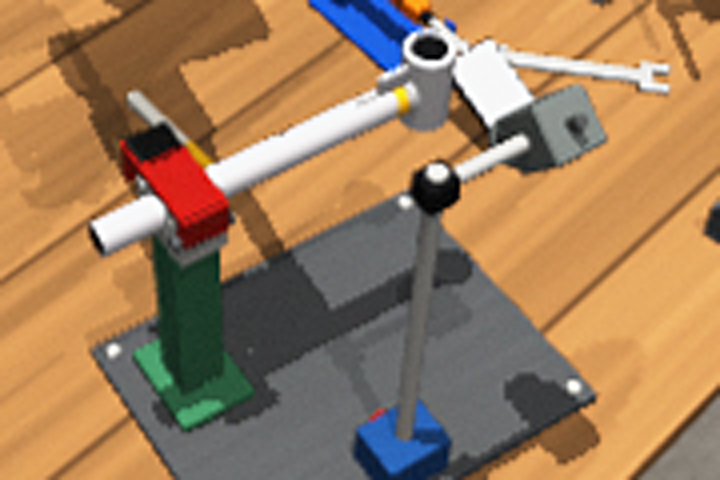

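In the zoomed scene view, the jaw lies flat on the tube at about (175,170), so it is shut. The mirror handle is about 124 mm long by ray casting, against 130 mm given, centred near (0.45,0.347) with yaw −0.14. I'll move behind it with the gripper open.

```bash
python3 -m handwheel '[-29,12,37,0,-0.06,0,6, -29,12,37,0,-0.06,0,6, -29,12,37,0,-0.06,0,6, -29,12,37,0,-0.06,0,6, -29,12,37,0,-0.06,0,6, -29,12,37,0,-0.06,0,6, -29,12,37,0,-0.06,0,6, -29,12,37,0,-0.06,0,6, -29,12,37,0,-0.06,0,6, -29,12,37,0,-0.06,0,6]'
python3 -c "
from h import *
delta([.33,.355,.30],toolR(-.15))"
```

```text
t: 6.72
tcp_pos: [0.3612, 0.2943, 0.3151]
tool_rot: [0.705, -0.053, 0.052, -0.705]
force: [1.1, 0.2, 0.4]
finger_gap: 0.702
shift cm [-3.98  1.51  5.54] rot [ 0.001  0.001 -0.002]
```

```bash
python3 -m handwheel '[-4,0,5.5,0,0,0,6, -4,0,5.5,0,0,0,6, -4,0,5.5,0,0,0,6, -4,0,5.5,0,0,0,6, -4,0,5.5,0,0,0,6]'
python3 -c "
from h import *
snap('wrist','w5')"
```

```text
t: 7.13
tcp_pos: [0.3308, 0.3527, 0.3158]
tool_rot: [0.706, -0.053, 0.052, -0.705]
force: [-0.6, 0.3, -0.5]
finger_gap: 0.703
```

View pics/w5.png

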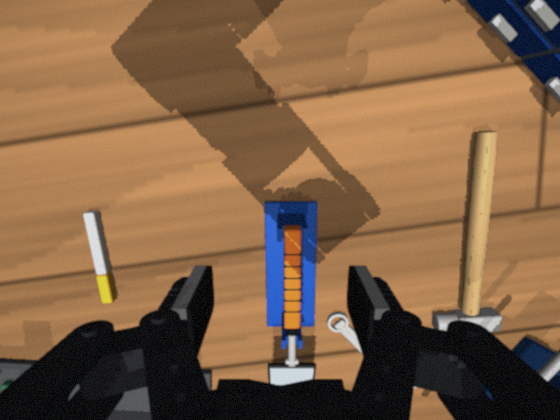

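Run:
```python
from h import *
s=load("w5");H=hsv(s);W=cloud(s)
m=(H[...,1]>150)&(H[...,0]>4)&(H[...,0]<20)&(H[...,2]>110)
m[:215]=0;m[345:]=0;m[:,:270]=0;m[:,315:]=0
m=cv2.morphologyEx(m.astype(np.uint8),cv2.MORPH_CLOSE,np.ones((3,3)))>0
n,l,st,ce=cv2.connectedComponentsWithStats(m.astype(np.uint8));k=1+np.argmax(st[1:,4]);print(st[k]);m=l==k
pts=np.argwhere(m)[:,::-1].astype(np.float32)
f=cv2.fitLine(pts,cv2.DIST_L2,0,.01,.01).ravel();pr=(pts-f[2:])@f[:2]
e=[f[2:]+f[:2]*k for k in (pr.min(),pr.max())];print(e)
t=load("top0")
te=[(174.0,262.8),(181.6,226.7)]
e=sorted(e,key=lambda q:q[1])
for a,b in zip(e,te): print("tri",tri(s,a,t,b))
c=cv2.boxPoints(cv2.minAreaRect(pts));print(c)
P=[onz(s,*q,.08) for q in e];v=P[1]-P[0];print(P,np.linalg.norm(v),"yaw",np.arctan2(v[1],v[0]))
for v in range(232,330,16): print(W[v,291].round(3),W[v,297].round(3))
print("cradle",W[225,275],W[300,310])
```

```text
[ 284  229   17  100 1550]
[array([291.6299 , 328.05573], dtype=float32), array([292.61087, 228.94666], dtype=float32)]
tri (array([0.38895415, 0.35871284, 0.06928867]), np.float64(0.0005665572292257668))
tri (array([0.51109947, 0.33928909, 0.08133798]), np.float64(0.00250942757732949))
[[284. 229.]
 [300. 229.]
 [300. 328.]
 [284. 328.]]
[array([0.3853654 , 0.35909481, 0.08      ]), array([0.51280554, 0.34026566, 0.08      ])] 0.12882362751433143 yaw -0.146687727697457
[0.389 0.357 0.079] [0.39  0.363 0.079]
[0.408 0.354 0.079] [0.409 0.361 0.081]
[0.428 0.351 0.079] [0.429 0.358 0.078]
[0.448 0.349 0.08 ] [0.449 0.355 0.079]
[0.468 0.346 0.082] [0.47  0.353 0.08 ]
[0.491 0.343 0.079] [0.491 0.35  0.081]
[0.514 0.339 0.079] [0.515 0.347 0.078]
cradle [0.40166257 0.33549433 0.00843858] [0.5214835  0.36785545 0.00754728]
```

The handle's top face is at z 0.080 by both triangulation and depth. It measures 129 mm long, with its middle at (0.449,0.350) and yaw −0.147, which matches the text. I'll go over the grip point.

```bash
python3 -c "
from h import *
delta([.471,.3465,.16],toolR(-.147))
delta([.471,.3465,.068],toolR(-.147))
s=load('w5');W=cloud(s);print(W[322,335],W[322,341])
"
```

```text
shift cm [13.93 15.6   1.54] rot [ 0.001 -0.003 -0.001]
shift cm [13.94 24.8   1.55] rot [ 0.001 -0.003 -0.001]
[ 0.56931775  0.40032699 -0.00139643] [0.56559694 0.40847931 0.0057174 ]
```

```bash
python3 -m handwheel '[13.9,15.5,1.5,0,0,0,6, 13.9,15.5,1.5,0,0,0,6, 13.9,15.5,1.5,0,0,0,6, 13.9,15.5,1.5,0,0,0,6, 13.9,15.5,1.5,0,0,0,6, 13.9,15.5,1.5,0,0,0,6, 13.9,15.5,1.5,0,0,0,6, 13.9,15.5,1.5,0,0,0,6, 13.9,15.5,1.5,0,0,0,6]'
python3 -c "
from h import *
delta([.471,.3465,.068],toolR(-.147))
snap('wrist','w6')
"
```

```text
t: 7.93
tcp_pos: [0.4703, 0.3468, 0.1636]
tool_rot: [-0.705, 0.052, -0.053, 0.706]
force: [-0.1, 0.3, 0.6]
finger_gap: 0.706
shift cm [ 0.06  9.56 -0.03] rot [-0.001 -0.003  0.002]
```

View pics/w6.png

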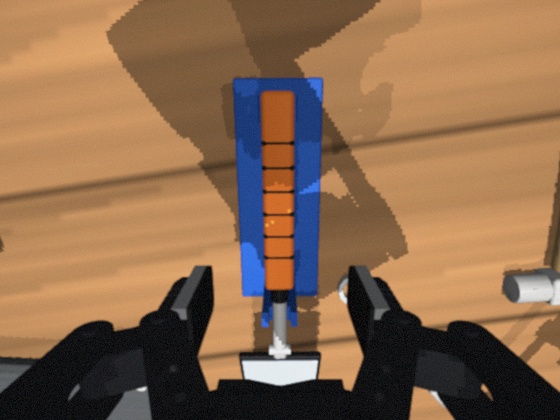

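The handle is centred between the fingers (column 278). I'll go down and grip.

```bash
python3 -m handwheel '[0,3,0,0,0,0,6, 0,6,0,0,0,0,6, 0,8,0,0,0,0,6, 0,9,0,0,0,0,6, 0,9.6,0,0,0,0,6, 0,9.6,0,0,0,0,6, 0,9.6,0,0,0,0,1, 0,9.6,0,0,0,0,1, 0,9.6,0,0,0,0,1, 0,9.6,0,0,0,0,1]' 60
python3 -m handwheel '[0,0,0,0,0,0,1, 0,0,0,0,0,0,1, 0,0,0,0,0,0,1]' 60
```

```text
t: 8.82
tcp_pos: [0.471, 0.3475, 0.0675]
tool_rot: [-0.705, 0.051, -0.053, 0.706]
force: [-0.8, -0.4, 4.7]
finger_gap: 0.221
t: 9.07
tcp_pos: [0.471, 0.3475, 0.0675]
tool_rot: [-0.705, 0.051, -0.053, 0.706]
force: [-0.9, -0.2, 7.2]
finger_gap: 0.221
```

```bash
python3 -m handwheel '[0,-0.5,0,0,0,0,1, 0,-1,0,0,0,0,1, 0,-2,0,0,0,0,1, 0,-3.5,0,0,0,0,1, 0,-5,0,0,0,0,1, 0,-5,0,0,0,0,1, 0,-5,0,0,0,0,1, 0,-5,0,0,0,0,1, 0,-8,0,0,0,0,1, 0,-11,0,0,0,0,1]'
python3 -m handwheel '[0,-2,0,0,0,0,1, 0,-2,0,0,0,0,1, 0,-2,0,0,0,0,1]'
python3 - <<'E'
from h import *
for n in ("top","scene","wrist"): snap(n,n+"7")
s=load("top7");cv2.imwrite("pics/top7z.png",cv2.resize(s["frame"][150:300,130:290],None,fx=4,fy=4,interpolation=cv2.INTER_CUBIC)[:,:,::-1])
s=load("scene7");cv2.imwrite("pics/scene7z.png",cv2.resize(s["frame"][130:260,240:420],None,fx=4,fy=4,interpolation=cv2.INTER_CUBIC)[:,:,::-1])
E
```

```text
t: 9.9
tcp_pos: [0.4679, 0.346, 0.1734]
tool_rot: [0.707, -0.055, 0.05, -0.704]
force: [1.4, 1.1, -1.5]
finger_gap: 0.221
t: 10.15
tcp_pos: [0.4702, 0.3472, 0.196]
tool_rot: [-0.705, 0.052, -0.053, 0.705]
force: [-0.4, 0.3, -1.4]
finger_gap: 0.225
```

View pics/top7z.png

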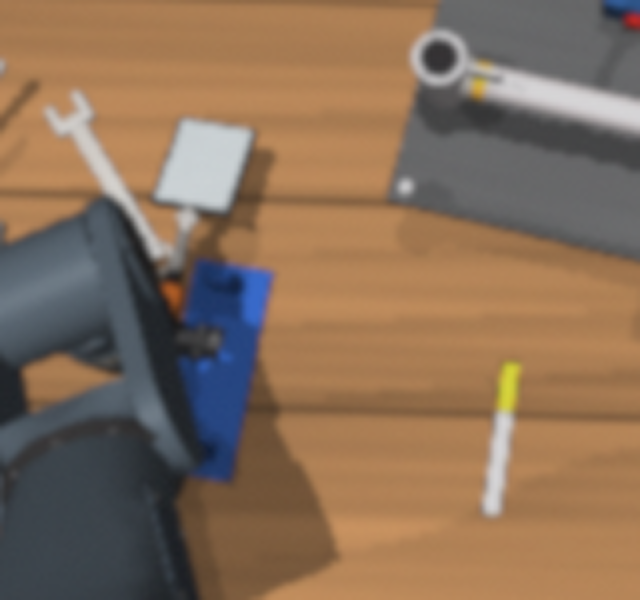

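View pics/scene7z.png

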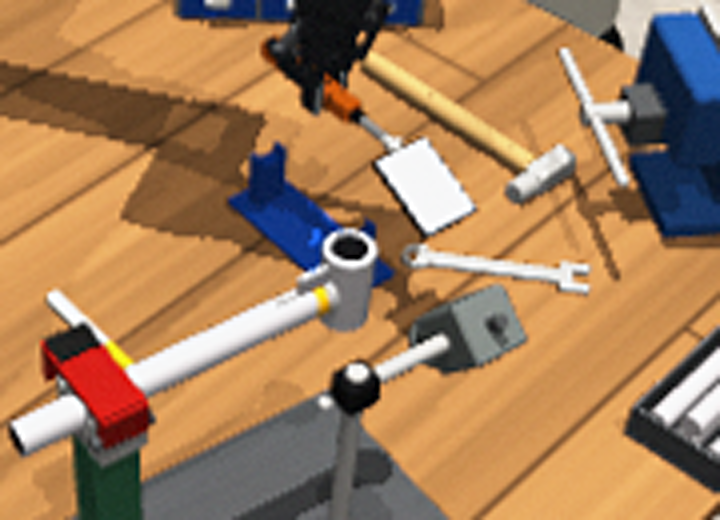

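View pics/wrist7.png

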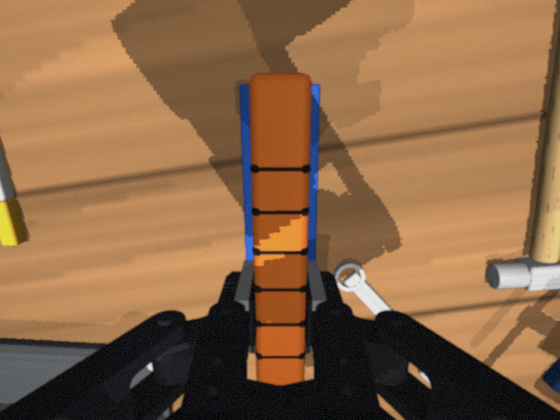

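The mirror is lifted and the jaw still looks shut. Now I'll measure the glass centre and normal from both views.

```bash
cat >> h.py <<'E'
def glass(s,seed,show=None):
    im=s["frame"].astype(int);W=cloud(s)
    H=hsv(s);m=((im.min(2)>150)&(H[...,1]<50)).astype(np.uint8)
    n,l=cv2.connectedComponents(m,connectivity=4);k=l[seed[1],seed[0]];m=(l==k).astype(np.uint8)
    c=max(cv2.findContours(m,cv2.RETR_EXTERNAL,cv2.CHAIN_APPROX_NONE)[0],key=cv2.contourArea)
    mo=cv2.morphologyEx(m,cv2.MORPH_OPEN,np.ones((5,5)))
    er=cv2.erode(mo,np.ones((5,5)))>0
    P=W[er];P=P[np.isfinite(P).all(1)]
    for _ in range(3):
        c0=P.mean(0);nn=np.linalg.svd(P-c0,full_matrices=False)[2][2];nn*=np.sign(nn[2]);r=abs((P-c0)@nn);P=P[r<3*np.std(r)+1e-4]
    M=cv2.moments(mo,True);uv=(M["m10"]/M["m00"],M["m01"]/M["m00"])
    o,d=ray(s,*uv);ctr=o+d*((c0-o)@nn)/(d@nn)
    return dict(n=nn,ctr=ctr,uv=uv,area=m.sum(),npts=len(P),rms=((P-c0)@nn).std())
E
python3 - <<'E'
from h import *
g1=glass(load("top7"),(181,191));g2=glass(load("scene7"),(346,176))
print(g1);print(g2)
print(tri(load("top7"),g1["uv"],load("scene7"),g2["uv"]))
for g in (g1,g2):
    n=g["n"];yaw=-.147;print("lean",np.arctan2(n[0]*np.cos(yaw)+n[1]*np.sin(yaw),n[2]),"side",np.arcsin(-n[0]*np.sin(yaw)+n[1]*np.cos(yaw)))
W=cloud(load("wrist7"))
for v in (90,130,190,230,275): print(W[v,281].round(4))
E
```

```text
{'n': array([ 0.40084222, -0.03874665,  0.91532738]), 'ctr': array([0.61332054, 0.32626874, 0.18465641]), 'uv': (180.52702702702703, 190.62432432432433), 'area': np.uint64(391), 'npts': 166, 'rms': np.float64(0.0015970590998172194)}
{'n': array([ 0.39211688, -0.00718475,  0.91988735]), 'ctr': array([0.61507467, 0.32503911, 0.17887577]), 'uv': (346.078231292517, 175.94897959183675), 'area': np.uint64(320), 'npts': 111, 'rms': np.float64(0.0016921172866214637)}
(array([0.61438355, 0.32736252, 0.17724528]), np.float64(0.0015202511900505435))
lean 0.41400364778929144 side 0.020384466064089342
lean 0.4000166989053276 side 0.05034782226860738
[0.39   0.3595 0.207 ]
[0.4019 0.3577 0.2071]
[0.4214 0.3548 0.2067]
[0.4355 0.3527 0.2067]
[0.4532 0.3501 0.2057]
```

Run:
```python
from h import *
s=manip.sense();R0=Ro.from_quat(s["tool_rot"])
g=R0.inv().apply(np.array([.6137,.3265,.179])-s["tcp_pos"]);print("g",g)
Rt=toolR(TH,.09)
tp=S(-45,65,90)-Rt.apply(g);print("view",S(-45,65,90),"final tcp",tp)
print("A");delta(S(-110,65,150)-Rt.apply(g),Rt)
```

```text
g [0.14629969 0.0143326  0.00183245]
view [0.63024694 0.11083028 0.09      ] final tcp [0.4885062  0.13857699 0.11742379]
A
shift cm [ -1.45   1.7  -19.89] rot [0.005 0.057 0.086]
```

```bash
python3 -m handwheel '[-3,0,-3,0,0,0,1, -3,0,-6,0,0.03,0.04,1, -3,0,-9,0,0.057,0.086,1, -3,0,-12,0,0.057,0.086,1, -2,0,-15,0,0.057,0.086,1, -1.5,0.5,-18,0,0.057,0.086,1, -1.5,1.2,-19.9,0,0.057,0.086,1, -1.5,1.7,-19.9,0,0.057,0.086,1, -1.5,1.7,-19.9,0,0.057,0.086,1, -1.5,1.7,-19.9,0,0.057,0.086,1]'
python3 - <<'E'
from h import *
Rt=toolR(TH,.09);g=np.array([.1463,.0143,.0005])
delta(S(-110,65,90)-Rt.apply(g),Rt)
delta(S(-45,65,90)-Rt.apply(g),Rt)
snap("wrist","w8");snap("top","t8");snap("scene","s8")
s=load("s8");cv2.imwrite("pics/s8z.png",cv2.resize(s["frame"][130:280,230:410],None,fx=4,fy=4,interpolation=cv2.INTER_CUBIC)[:,:,::-1])
s=load("t8");cv2.imwrite("pics/t8z.png",cv2.resize(s["frame"][110:260,180:360],None,fx=4,fy=4,interpolation=cv2.INTER_CUBIC)[:,:,::-1])
E
```

```text
t: 11.13
tcp_pos: [0.4253, 0.1529, 0.1781]
tool_rot: [-0.7, 0.104, -0.042, 0.705]
force: [0.1, 0.4, -1.0]
finger_gap: 0.224
shift cm [0.51 6.05 0.04] rot [ 0.003 -0.     0.002]
shift cm [6.99 5.47 0.04] rot [ 0.003 -0.     0.002]
```

View pics/t8z.png

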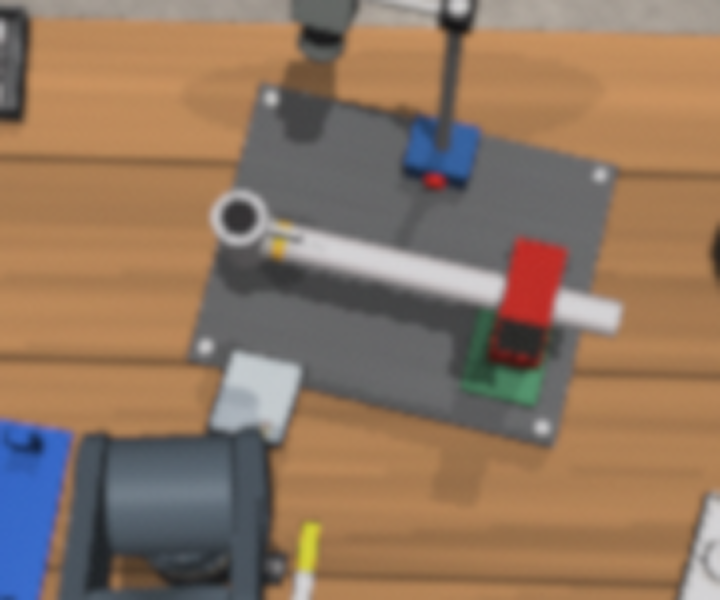

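View pics/s8z.png

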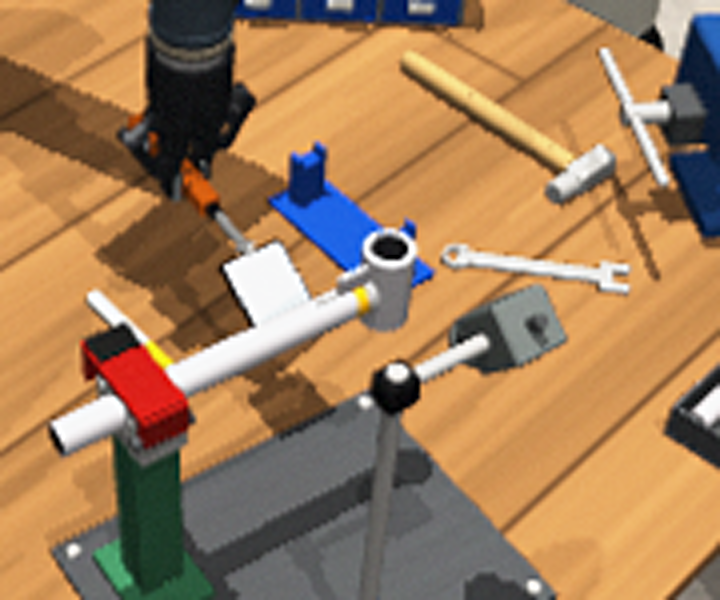

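The glass now sits in front of the stand at (258,395) in the zoomed top view, clear of everything. The jaw is shut, with its pad at (518,335). I'll lower it and go in slowly.

```bash
python3 -m handwheel '[0.2,2,0,0,0,0,1, 0.4,4,0,0,0,0,1, 0.5,5.5,0,0,0,0,1, 0.5,6,0,0,0,0,1, 1.5,5.9,0,0,0,0,1, 3,5.8,0,0,0,0,1, 4.5,5.7,0,0,0,0,1, 6,5.6,0,0,0,0,1, 7,5.5,0,0,0,0,1, 7,5.5,0,0,0,0,1]'
python3 -m handwheel '[0,0,0,0,0,0,1, 0,0,0,0,0,0,1, 0,0,0,0,0,0,1]'
python3 - <<'E'
from h import *
Rt=toolR(TH,.09);g=np.array([.1463,.0143,.0005])
delta(S(-45,65,90)-Rt.apply(g),Rt)
snap("wrist","w9");snap("top","t9");snap("scene","s9")
s=load("s9");cv2.imwrite("pics/s9z.png",cv2.resize(s["frame"][130:280,230:410],None,fx=4,fy=4,interpolation=cv2.INTER_CUBIC)[:,:,::-1])
s=load("t9");cv2.imwrite("pics/t9z.png",cv2.resize(s["frame"][110:260,180:360],None,fx=4,fy=4,interpolation=cv2.INTER_CUBIC)[:,:,::-1])
E
```

```text
t: 12.12
tcp_pos: [0.4938, 0.1389, 0.1193]
tool_rot: [-0.7, 0.101, -0.045, 0.705]
force: [0.1, 0.3, -1.3]
finger_gap: 0.225
t: 12.37
tcp_pos: [0.4882, 0.1394, 0.1183]
tool_rot: [-0.701, 0.103, -0.042, 0.705]
force: [-0.3, -0.1, -1.2]
finger_gap: 0.22
shift cm [0.06 0.08 0.06] rot [0.003 0.    0.002]
```

View pics/t9z.png

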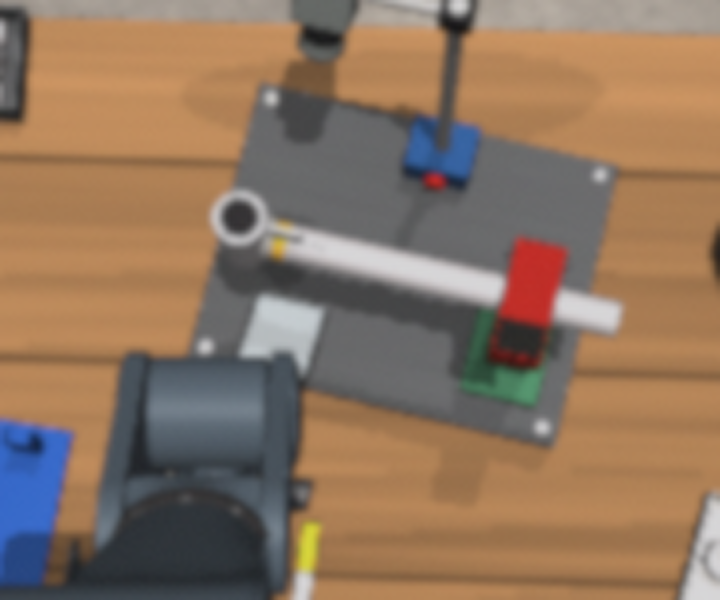

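View pics/s9z.png

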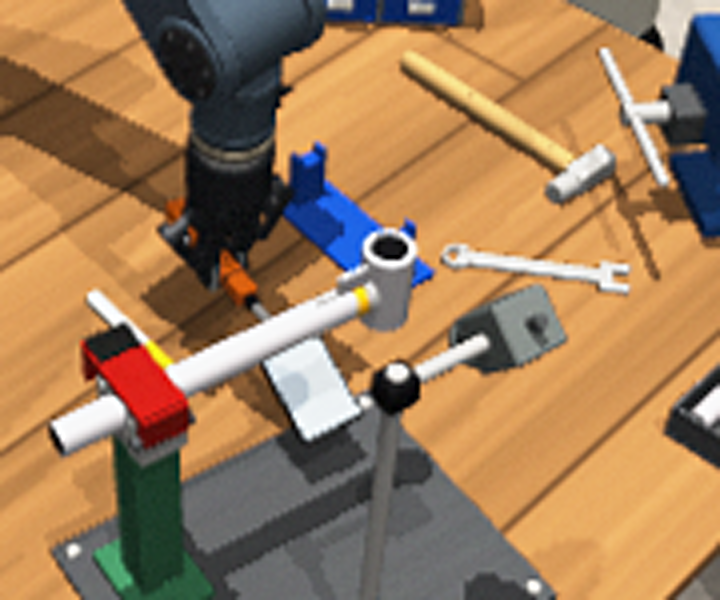

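View pics/w9.png

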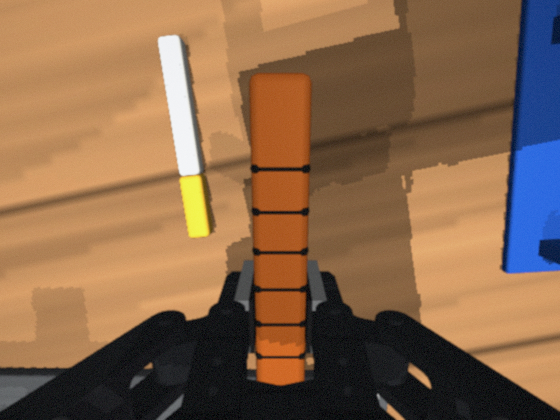

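The handle has not slipped in the gripper: in the wrist view it lies at the same pixels as after the lift. Now I'll check the glass pose.

Run:
```python
from h import *
V=S(-45,65,90);A=S(44,65,254)
for n,seed in (("t9",(251,192)),("s9",(313,228))):
    s=load(n);W=cloud(s);im=s["frame"].astype(int)
    # plane-independent selection: points near predicted glass
    d=W-V;f=np.array([np.cos(TH),np.sin(TH),0]);l=np.array([-np.sin(TH),np.cos(TH),0])
    m=(abs(d@f)<.034)&(abs(d@l)<.026)&(abs(d[...,2])<.045)
    P=W[m]
    for _ in range(3):
        c0=P.mean(0);nn=np.linalg.svd(P-c0,full_matrices=False)[2][2];nn*=np.sign(nn[2]);r=abs((P-c0)@nn);P=P[r<2.5*r.std()+1e-4]
    print(n,len(P),"n lean",np.arctan2(nn@f,nn[2]).round(3),"side",np.arcsin(nn@l).round(3),"plane offset from view mm",((c0-V)@nn*1e3).round(1))
    # outline of visible glass
    try: g=glass(s,seed);print(g["area"],g["ctr"],"view",V,"lean",np.arctan2(g["n"]@f,g["n"][2]),"side",np.arcsin(g["n"]@l))
    except Exception as e: print(e)
    print("proj view",proj(s,[V]))
# kinematic prediction
q=manip.sense();R=Ro.from_quat(q["tool_rot"]);g=np.array([.1463,.0143,.0005]);c=q["tcp_pos"]+R.apply(g)
ax=R.as_matrix()
for h in (.39,.407,.42):
    x,y,z=ax[:,0],-ax[:,2],-ax[:,1]  # mirror x fwd; z up; y=z cross x
    y=np.cross(z,x);n=x*np.sin(h)+z*np.cos(h);gx=x*np.cos(h)-z*np.sin(h);a=A-c
    print(h,"dist",np.linalg.norm(c-V).round(4),"aim in glass mm",(np.array([a@gx,a@y,a@n])*1e3).round(1))
```

```text
t9 129 n lean 0.526 side 0.016 plane offset from view mm 3.0
221 [0.63797834 0.10991519 0.08880184] view [0.63024694 0.11083028 0.09      ] lean 0.5505079020188495 side 0.04708692867897997
proj view [[249.74996615 193.47484774]]
s9 175 n lean 0.498 side 0.013 plane offset from view mm 0.5
346 [0.63212956 0.10991216 0.08978983] view [0.63024694 0.11083028 0.09      ] lean 0.4671384238712574 side 0.04446825339538957
proj view [[307.46709601 225.94054196]]
0.39 dist 0.0014 aim in glass mm [4.300e+00 1.000e-01 1.853e+02]
0.407 dist 0.0014 aim in glass mm [1.200e+00 1.000e-01 1.854e+02]
0.42 dist 0.0014 aim in glass mm [-1.200e+00  1.000e-01  1.854e+02]
```

The glass is within about 3 mm of view and its lean is 0.50–0.53 against 0.50 wanted. The side tilt is about 0.015 rad, or 3 mm at the aim point. I'll do one last settle and a jaw check before handing in.

```bash
python3 -m handwheel '[0,0,0,0,0,0,1, 0,0,0,0,0,0,1, 0,0,0,0,0,0,1, 0,0,0,0,0,0,1, 0,0,0,0,0,0,1, 0,0,0,0,0,0,1]'
python3 - <<'E'
from h import *
for n in ("t9","s9"):
    W=cloud(load(n));d=W-S(-38,-130,272)
    m=(np.hypot(d[...,0],d[...,1])<.012)&(W[...,2]>.25);print(n,m.sum(),np.median(W[m][:,2]))
print(abs(manip.sense()["qd"]).max())
E
```

```text
t: 13.02
tcp_pos: [0.4895, 0.1391, 0.1182]
tool_rot: [-0.7, 0.103, -0.042, 0.705]
force: [-0.4, 0.2, -1.5]
finger_gap: 0.224
t9 48 0.27325673558481534
s9 40 0.27004808734402874
0.0014647477284729924
```

```bash
python3 -c "
from station import manip
print(manip.sign_off())"
```

```text
the job is handed in; nothing more can be done
None
```

I pressed the jaw shut, lifted the mirror from its cradle by the handle, and handed in with the gripper holding it still at the camera's aim point. Sign-off gave no verdict, so the result rests on my own checks; it took about 13 of the 58 s.

- **Jaw:** it reached its hard stop, with the force rising to 40 N and no further movement. Afterwards the pad top measured 270–273 mm, against 272 mm when shut.
- **Glass position:** arm pose and scene view put its middle 1–2 mm from view. The top view read about 8 mm off, but there the gripper covers part of the glass.
- **Glass tilt:** I measured the lean at 0.50 and 0.53 rad in the two views (0.50 wanted) and the side tilt at about 0.015 rad. The arm pose put aim within about 4 mm of the glass normal. A cruder fit to the visible outline of the glass gave leans of 0.47 and 0.55 rad and a side tilt of about 0.045 rad, still inside the 0.11 rad limit.
- **Hold and surroundings:** the mirror had not slipped in the grip. The force reading showed only its weight, and the arm was at rest. In the pictures the mirror touched nothing else, and the other things on the bench looked undisturbed.

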